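# Park the egg hanger at the end of the bent drying rail

## Robot

A 7-joint arm with a two-finger parallel gripper is mounted at the origin on the work surface; the furniture and walls round the work are solid. World frame = base frame: x ahead of the robot, y to its left, z up, the work surface at z = 0. Lengths are in mm, angles in rad, forces in N, time in s.
With the tool pointing down it reaches from about 425 to 875 mm from the base axis. Payload 9.9 kg.
Tool frame: the origin (TCP) lies on the centre line of the jaws, within the pads' length; the fingertips stand 14 mm ahead of it and the grasp point (between the pads) lies 5 mm behind it; z points along the fingers, y is the line along which they close (so a half turn about z gives the same grasp; the last joint's range is limited). The gripper opens to 85 mm and grips with 20 to 120 N. Pads are 22 mm wide; open, the fingers measure 114 mm over their backs; the gripper's body (76 mm by 85 mm) begins 54 mm behind the grasp point. The pads swing forward as they close: fully open they stand 13 mm farther back than shut.
Start: joints at [1.259, 0.576, 0.025, 1.437, -0.015, 1.129, -0.057], TCP at [152.443, -657.564, 245.289] pointing down, gripper open.
Joint ranges: [-2.76, 2.76], [-0.34, 2.15], [-1.52, 1.57], [0.19, 2.46], [-1.09, 4.23], [0.17, 1.99], [-2.82, 2.82]. Speed limits (rad/s): [2.22, 2.22, 3.01, 3.01, 3.14, 3.14, 3.14].

## Interface

Orientations are given as a rotation vector (axis times angle).
In Python, from plant import ctrl gives the robot as it stands.
- The arm moves only by the tool carry_out, never from a script. Its argument "moves" is one flat list of numbers, 4 for each row, row after row: the shift along the tool's x, y, z in m, then the turn about the tool's z in degrees. In form: [dx, dy, dz, yaw, dx, dy, dz, yaw, ...]. A call has 1 to 10 rows; each row is the pose to reach, as a shift and turn from the pose commanded when the call began, along the tool's axes at that moment; what a row does not reach only later rows make up. A row lasts 1/12 s, in which the tool goes at most 41.7 mm and 7.16 degrees, less where a joint would pass 70% of its speed; a pose out of reach is approached as far as the arm can. A call with a gripper value outside its range is refused whole. "jaw" is the opening, from 0 (shut) to 1 (fully open), set as the call begins (left out, the last holds). The fingers move at their own pace and stop on an object; "grip_force" is the grip in N (left out, the last holds). Time passes only in rows, so rows that repeat a pose let the fingers close. It gives the time, the measured TCP pose, the force, the opening and the grip force at its end, in the units of the state.
- ctrl.read_state(): the state, without advancing time (a new reading comes with each control period).
- ctrl.snapshot(name): name is "scene" or "top"; returns a dict with "color" (480x640x3 uint8, red, green, blue), "fx", "fy", "cx", "cy" (pixels), "world_to_cam" (4x4, takes a point from world to camera coordinates). Camera axes: x right, y up, looking along -z (the intrinsics and any distortion apply to the point x, -y, -z); pixel columns grow to the right and rows downward; lengths in mm; the calibration is good to about 2 mm. A picture is of the moment at which its call begins. There is no depth.
- ctrl.finish_job(): hands the job in; it is judged then, once.
The state is a dict: "time": time; "joint_pos": joint angles; "joint_velocities": joint speeds; "tau": joint torques, N m; "position": TCP position; "orientation": TCP orientation; "ft_force": force on the tool from outside, world axes, zero at the start; "ft_torque": the same for the moment, N m; "width": finger opening in mm; "grasp_force": force on a finger pad.
Only numpy, scipy, OpenCV 4.12 (cv2) and the standard library are available. Lean on these libraries where they do the work, as an engineer would, in place of code of your own. Each camera call takes 0.05 s, during which the arm holds its last target. There are 200 camera calls.

## Task

Take the yellow egg-shaped hanger by its wooden tab and slide it along the bent wire drying rail, round both corners and past the orange spring catch, until it rests right up against the red end stop. Then let go, so that it hangs there with the catch sprung shut behind it. Ease it along by feel: never force it against the wire, the catch or the stop, and leave the other things on the table alone.

Things in the scene. Friction and masses are not known exactly. Their poses are not given: they have to be found in the camera images.
- rail: Drying rail: steel wire 8 mm thick, level, centre line 130 mm above the table, on a wooden post with 68 mm foot at each end, fixed and rigid, no other supports. Origin: on the table under the START post's axis (blue collar, at the robot's left); x along the wire's first leg, away from that post; z up. Nothing on it stands higher than 143 mm. Its course: see wire_start.
- wire_start (a point): Centre of the wire over the start post; x along leg 1, y left of it. Leg 1: straight 110 to 150 mm; the wire bends left (to +y) 60 degrees; leg 2: straight 60 to 95 mm; bends right 60 degrees; leg 3: straight 105 mm to the red stop. Centre-line radius of the bends 30 mm. Bent by hand: each bend may be off by 15 degrees either way and legs vary as said; feel (or see) its course.
- hanger: Flat hanger, 10 mm thick, 70-120 g, on the wire. Origin: centre of its hole (16 mm, in a pale ring 32 mm across); x: hole axis, towards the stop; z up. Pale tab to grip: 10 mm thick (x), 24 wide (y), 14 to 52 mm above the origin. Yellow egg below, 40 mm wide, to -56 mm. Hangs with origin 4 mm under the wire's centre, 60 to 90 mm from the start post; raised 4 mm it has 4 mm play all round.
- catch (a joint): Orange spring flap, 20 mm long, on a pin left of leg 3 (32 mm before the face of the red end stop, 30 mm beside the wire, at wire height). The stop is a disc 24 mm across at the end of leg 3. 0 rad: shut, square to the wire, tip 10 mm beside it, in the ring's way. The hanger pushes it open (to about 0.8 rad, a few N); it springs shut once the ring is past, some mm before the stop.
- tape_1: Roll of masking tape lying flat, 96 mm across, 25 mm high, bystander behind the rail; origin: centre of the underside
- paint_cup: Small clear plastic cup, 46 mm across, 47 mm high, bystander behind the rail; origin: centre of the underside
Not all that is in view belongs to the job. There is more than one size of the hanger; the one meant has the size given above.

How it is judged:
By the outcome, as a careful person would: the job done as asked, in the order asked, and still so for the second after the job is handed in, with the robot touching nothing.
It also fails if it takes over 69 s, if anything falls off the work surface, if the arm or the gripper's body presses on something with over 40 N, if the wrist force passes 120 N, or if a joint passes its speed limit or range.

## Working session

There is one attempt and no reset: what is moved stays moved. The work goes in short steps, Python scripts to look and compute and a tool call to move; the robot and the scene stay as the last step left them, time stands still between calls to the robot, and variables do not carry over. Pictures are saved under pics/ and viewed, at most 10 in all, crops included, and the job is handed in when it is done.

Besides the shell and the picture viewer there is one more tool, called after "Request:" in YAML: its name, and indented under it one key for each argument. carry_out: Moves the arm, as the interface text tells. Its arguments: {"type":"object","properties":{"moves":{"type":"array","items":{"type":"number"}},"jaw":{"type":"number"},"grip_force":{"type":"number"}},"required":["moves"]}

```bash
mkdir -p pics; cat > h.py <<'E'
import numpy as np,cv2
from plant import ctrl
def snap(n,f):
    s=ctrl.snapshot(n); cv2.imwrite('pics/'+f,s['color'][:,:,::-1]); np.save('pics/'+n+'.npy',{k:s[k] for k in s if k!='color'},allow_pickle=True); return s
def cam(n): return np.load('pics/'+n+'.npy',allow_pickle=True).item()
def ray(c,u,v):
    W=np.array(c['world_to_cam']);R=W[:3,:3];o=-R.T@W[:3,3]
    d=R.T@np.array([(u-c['cx'])/c['fx'],-(v-c['cy'])/c['fy'],-1]); return o,d/np.linalg.norm(d)
def atz(c,u,v,z):
    o,d=ray(c,u,v); return o+d*(z-o[2])/d[2]
def tri(a,b):
    (o1,d1),(o2,d2)=a,b
    A=np.stack([d1,-d2],1);t=np.linalg.lstsq(A,o2-o1,rcond=None)[0]
    p,q=o1+d1*t[0],o2+d2*t[1]; return (p+q)/2,np.linalg.norm(p-q)
def proj(c,p):
    q=np.array(c['world_to_cam'])@np.append(p,1); return c['cx']+c['fx']*q[0]/-q[2], c['cy']-c['fy']*q[1]/-q[2]
E
python3 - <<'E'
from h import *
for n in('scene','top'):
    s=snap(n,n+'0.png'); print({k:np.round(v,3).tolist() for k,v in s.items() if k!='color'})
print(ctrl.read_state())
E
```

```text
{'fx': 610.687, 'fy': 610.687, 'cx': 313.516, 'cy': 241.659, 'world_to_cam': [[-0.717, -0.697, 0.026, 459.231], [0.302, -0.277, 0.912, -293.245], [-0.629, 0.661, 0.409, -863.833], [0.0, 0.0, 0.0, 1.0]]}
{'fx': 538.029, 'fy': 538.029, 'cx': 320.916, 'cy': 236.314, 'world_to_cam': [[-0.005, -0.999, -0.039, 17.439], [0.993, -0.01, 0.116, -650.661], [-0.116, -0.038, 0.992, -965.745], [0.0, 0.0, 0.0, 1.0]]}
{'time': 0.1, 'joint_pos': array([ 1.2591948 ,  0.57644834,  0.02486384,  1.43778001, -0.01501883,
        1.12899129, -0.05649439]), 'joint_velocities': array([-0.00031113, -0.00179118, -0.00161882, -0.00230654,  0.00027286,
        0.00113703,  0.00073819]), 'tau': array([ 6.72424518e-03, -7.67296529e+01,  2.25787126e+00, -2.86599791e+01,
        1.57842186e-02,  8.52904224e-03, -7.74642473e-06]), 'position': array([ 152.36456424, -657.20949245,  244.54455689]), 'orientation': array([-3.11981833e+00, -3.56920975e-01,  3.58711743e-04]), 'ft_force': array([ 0.33002499,  0.82002849, -0.66303581]), 'ft_torque': array([-0.0360488 , -0.01730639, -0.01996301]), 'grasp_force': 0.0, 'width': 85.37650751486342}
```

View pics/scene0.png

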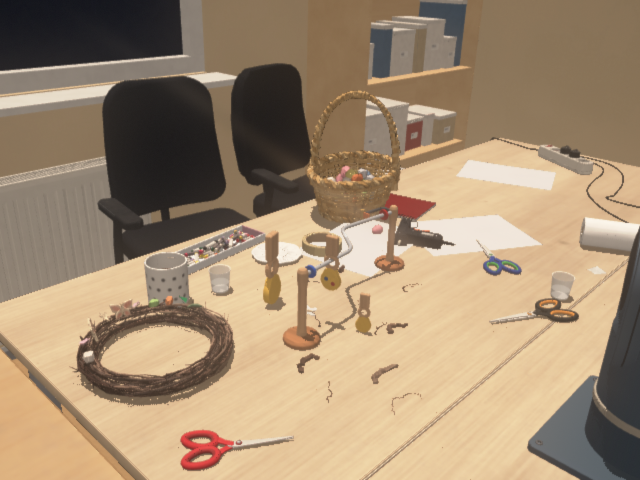

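View pics/top0.png

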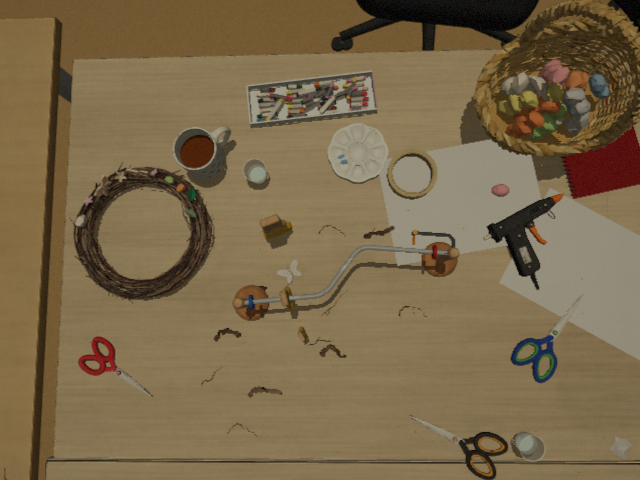

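The scene view shows the rail from blue collar (310,271) to red stop near (388,212), with the hanger at about (331,255). In the top view the rail runs (238,302) → (325,293) → (360,250) → (452,253), with the hanger at (288,298). Next I enlarge both.

```bash
python3 - <<'E'
import cv2
a=cv2.imread('pics/top0.png')[215:335,225:475]; cv2.imwrite('pics/t1.png',cv2.resize(a,None,fx=3.2,fy=3.2,interpolation=2))
a=cv2.imread('pics/scene0.png')[190:350,250:450]; cv2.imwrite('pics/s1.png',cv2.resize(a,None,fx=3.7,fy=3.7,interpolation=2))
E
```

```text
(no output)
```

View pics/t1.png

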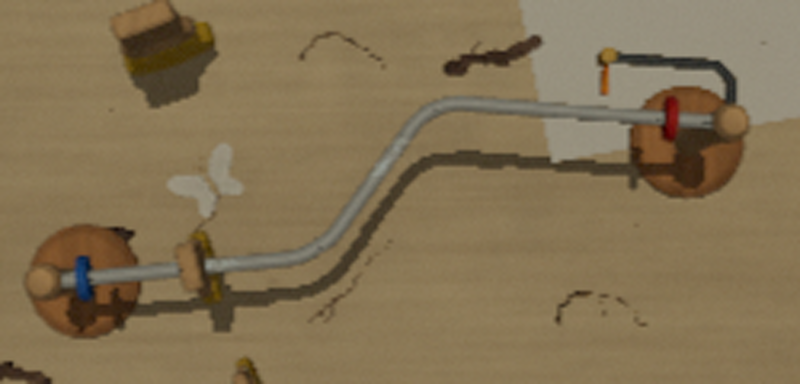

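View pics/s1.png

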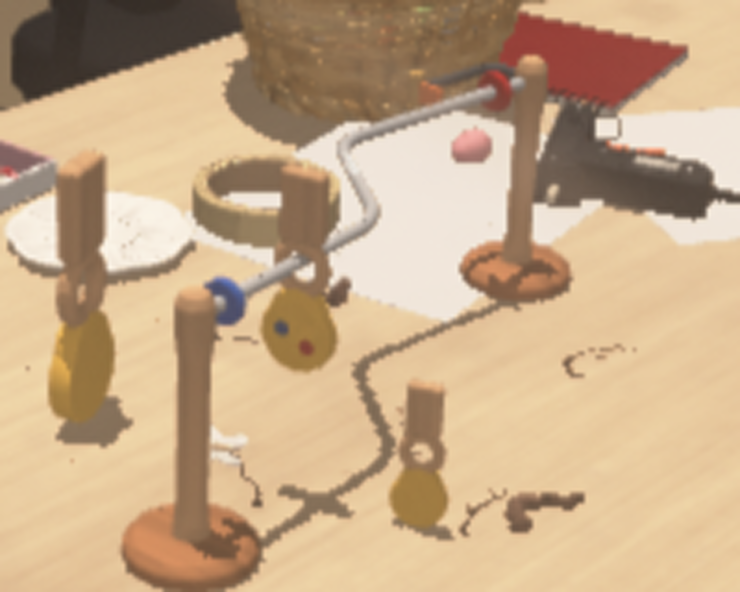

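```bash
cat >> h.py <<'E'
T=lambda u,v:(225+(u+.5)/3.2-.5,215+(v+.5)/3.2-.5)
S=lambda u,v:(250+(u+.5)/3.7-.5,190+(v+.5)/3.7-.5)
E
python3 - <<'E'
from h import *
ct,cs=cam('top'),cam('scene')
for n,t,s in [('post top',(42,281),(195,296)),('collar',(84,278),(227,301)),('stop',(671,118),(496,91)),('tabtop',(186,266),(305,172)),('postend',(733,121),(533,64)),('catchpin',(608,56),(0,0))]:
    p,e=tri(ray(ct,*T(*t)),ray(cs,*S(*s))); print(n,p.round(1),e.round(1))
P=[(84,278),(130,273),(240,264),(290,257),(335,235),(367,189),(400,140),(450,104),(550,109),(650,117),(671,118),(608,56),(604,92)]
Q=np.array([atz(ct,*T(*p),130) for p in P]);print(Q.round(1).tolist())
a=lambda d:np.degrees(np.arctan2(d[1],d[0])).round(1)
print(a(Q[2]-Q[1]),a(Q[6]-Q[4]),a(Q[9]-Q[7]),a(Q[2]-Q[0]),a(Q[10]-Q[8]))
for p in [(178,240),(176,250),(193,292),(202,290),(186,266)]: print(p,atz(ct,*T(*p),178).round(1))
E
```

```text
post top [529.4 147.4 138.7] 0.5
collar [530.1 126.5 128.8] 2.3
stop [ 612.1 -181.7  128.6] 1.3
tabtop [536.2  67.9 175.5] 1.6
postend [ 609.3 -211.9  138.5] 1.5
catchpin [712.7 -48.3 194. ] 237.7
[[530.9, 127.1, 130.0], [533.4, 102.9, 130.0], [537.8, 45.1, 130.0], [541.3, 18.8, 130.0], [552.6, -4.8, 130.0], [576.5, -21.7, 130.0], [602.1, -39.3, 130.0], [620.9, -65.8, 130.0], [617.8, -118.2, 130.0], [613.1, -170.2, 130.0], [612.4, -181.1, 130.0], [645.5, -149.2, 130.0], [626.5, -146.6, 130.0]]
-85.7 -34.9 -94.3 -85.2 -94.8
(178, 240) [549.6  72.2 178. ]
(176, 250) [544.7  73.2 178. ]
(193, 292) [523.9  64.6 178. ]
(202, 290) [524.9  60.2 178. ]
(186, 266) [536.7  68.1 178. ]
```

```bash
cat >> h.py <<'E'
import json,os
def plan(wps,step=30,ystep=6,extra=0):
    """wps: (x,y,z,h): TCP mm, heading of tool y in deg. Prints calls of <=10 rows, tracks commanded pose in cmd.json"""
    c=np.array(json.load(open('cmd.json')) if os.path.exists('cmd.json') else [152.443,-657.564,245.289,-76.95])
    pts=[];p=c
    for w in wps:
        w=np.array(w,float);n=int(max(1,np.ceil(np.linalg.norm((w-p)[:3])/step),np.ceil(abs(w[3]-p[3])/ystep)))
        pts+=[p+(w-p)*(i+1)/n for i in range(n)];p=w
    pts+=[p]*extra
    for k in range(0,len(pts),10):
        h=np.radians(c[3]);ex=np.array([-np.sin(h),np.cos(h)]);ey=np.array([np.cos(h),np.sin(h)]);rows=[]
        for q in pts[k:k+10]:
            d=q-c; r=[round(float(d[:2]@ex)/1e3,4),round(float(d[:2]@ey)/1e3,4),round(float(-d[2])/1e3,4),round(float(-d[3]),1)]; rows+=r
        print(rows)
        c=c+np.array([*(1e3*(r[0]*ex+r[1]*ey)),-1e3*r[2],-r[3]])
    json.dump(c.tolist(),open('cmd.json','w')); print('end',c.round(2))
E
python3 -c "
from h import *
plan([(430,-330,245,-76),(536.5,67.5,245,-74.5)],step=36,extra=2)"
```

```text
[0.0287, -0.0214, 0.0, -0.1, 0.0574, -0.0427, 0.0, -0.2, 0.0861, -0.0641, 0.0001, -0.2, 0.1148, -0.0855, 0.0001, -0.3, 0.1435, -0.1068, 0.0001, -0.4, 0.1722, -0.1282, 0.0001, -0.5, 0.2009, -0.1496, 0.0002, -0.6, 0.2296, -0.171, 0.0002, -0.6, 0.2583, -0.1923, 0.0002, -0.7, 0.287, -0.2137, 0.0002, -0.8]
[0.029, -0.021, 0.0001, -0.1, 0.0579, -0.0419, 0.0001, -0.2, 0.0745, -0.072, 0.0001, -0.3, 0.091, -0.102, 0.0001, -0.4, 0.1076, -0.132, 0.0001, -0.5, 0.1241, -0.1621, 0.0001, -0.7, 0.1407, -0.1921, 0.0001, -0.8, 0.1572, -0.2222, 0.0001, -0.9, 0.1738, -0.2522, 0.0001, -1.0, 0.1903, -0.2822, 0.0001, -1.2]
[0.0172, -0.0297, -0.0, -0.1, 0.0344, -0.0594, -0.0, -0.2, 0.0515, -0.0891, -0.0, -0.3, 0.0687, -0.1188, -0.0, -0.5, 0.0687, -0.1188, -0.0, -0.5, 0.0687, -0.1188, -0.0, -0.5]
end [536.49  67.54 244.99 -74.45]
```

Request:
carry_out:
  moves: [0.029,-0.021,0,0,0.057,-0.043,0,0,0.086,-0.064,0,0,0.115,-0.086,0,0,0.144,-0.107,0,0,0.172,-0.128,0,-0.5,0.201,-0.15,0,-0.6,0.23,-0.171,0,-0.6,0.258,-0.192,0,-0.7,0.287,-0.2137,0.0002,-0.8]
  jaw: 0.5
  grip_force: 30

```text
time: 0.93
position: [384.4, -383.1, 245.0]
orientation: [-3.119, -0.378, 0.001]
ft_force: [0.9, -1.4, 0.2]
width: 42.8
grasp_force: 0.0
```

Request:
carry_out:
  moves: [0.029,-0.021,0,0,0.058,-0.042,0,0,0.0745,-0.072,0,0,0.091,-0.102,0,0,0.108,-0.132,0,-0.5,0.124,-0.162,0,-0.7,0.141,-0.192,0,-0.8,0.157,-0.222,0,-0.9,0.174,-0.252,0,-1,0.1903,-0.2822,0.0001,-1.2]

```text
time: 1.77
position: [501.0, -63.4, 244.9]
orientation: [-3.115, -0.411, 0.0]
ft_force: [-0.5, -0.6, -0.1]
width: 42.9
grasp_force: 0.0
```

Request:
carry_out:
  moves: [0.017,-0.03,0,0,0.034,-0.059,0,0,0.052,-0.089,0,0,0.0687,-0.1188,0,-0.5,0.0687,-0.1188,0,-0.5,0.0687,-0.1188,0,-0.5]

```text
time: 2.27
position: [536.4, 69.9, 244.5]
orientation: [-3.111, -0.432, 0.001]
ft_force: [-0.9, -0.7, 0.1]
width: 42.6
grasp_force: 0.0
```

```bash
python3 - <<'E'
from h import *
print(ctrl.read_state()['position'].round(1))
a=snap('scene','scene1.png')['color'][170:330,230:430,::-1]
b=snap('top','top1.png')['color'][200:320,200:400,::-1]
a=cv2.resize(a,(400*1,320),interpolation=2)
a=cv2.resize(a,(700,560),interpolation=2);cv2.imwrite('pics/s2.png',a)
print(ctrl.read_state()['position'].round(1))
E
```

```text
[536.4  69.9 244.5]
[536.1  66.7 244.7]
```

View pics/s2.png

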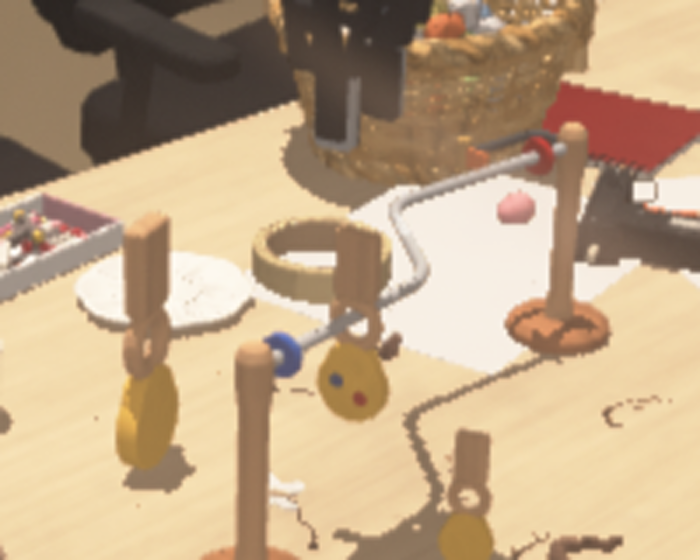

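The scene crop shows the open fingers at (335,110) and (380,90), straddling the tab top at (358,235). I now descend.

Request:
carry_out:
  moves: [0,0,0.02,0,0,0,0.04,0,0,0,0.055,0,0,0,0.065,0,0,0,0.073,0,0,0,0.079,0,0,0,0.083,0,0,0,0.083,0,0,0,0.083,0]

```text
time: 3.12
position: [536.7, 67.5, 162.3]
orientation: [-3.113, -0.425, -0.001]
ft_force: [0.4, -0.5, 0.6]
width: 42.7
grasp_force: 0.0
```

Request:
carry_out:
  moves: [0,0,0,0,0,0,0,0,0,0,0,0,0,0,0,0,0,0,0,0,0,0,0,0,0,0,0,0,0,0,0,0]
  jaw: 0.0
  grip_force: 25

```text
time: 3.78
position: [536.9, 67.6, 162.5]
orientation: [3.113, 0.425, 0.002]
ft_force: [0.6, -0.5, 6.5]
width: 9.5
grasp_force: 29.5
```

```bash
python3 - <<'E'
from h import *
c=json.load(open('cmd.json'));c[2]-=83;json.dump(c,open('cmd.json','w'));print(c)
s=ctrl.read_state();print({k:s[k].round(2) for k in('position','orientation','ft_force','ft_torque')},s['width'],s['grasp_force'])
a=snap('scene','scene2.png')['color'][190:310,270:420,::-1];b=snap('top','top2.png')['color'][215:335,225:375,::-1]
cv2.imwrite('pics/g.png',np.hstack([cv2.resize(x,(400,320),interpolation=2) for x in(a,b)]))
E
```

```text
[536.4866596868867, 67.53512014205282, 161.989, -74.45]
{'position': array([536.86,  67.57, 162.47]), 'orientation': array([3.11, 0.42, 0.  ]), 'ft_force': array([ 0.59, -0.51,  6.49]), 'ft_torque': array([-0.1 ,  0.07, -0.06])} 9.54645923389649 29.502333104610443
```

View pics/g.png

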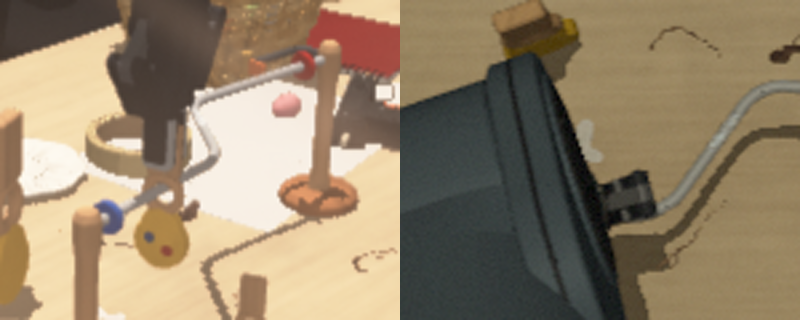

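The hanger is gripped: both views show the fingers on the tab, width 9.5 mm. I lift it to centre the hole on the wire and turn it square to leg 1.

Request:
carry_out:
  moves: [0,0,-0.002,0,0,0,-0.004,0,0,0,-0.004,0,0,0,-0.004,0]

```text
time: 4.22
position: [536.3, 67.6, 165.9]
orientation: [-3.113, -0.425, 0.001]
ft_force: [-0.2, 0.0, -1.5]
width: 9.5
grasp_force: 28.5
```

Request:
carry_out:
  moves: [0,0,0,4,0,0,0,8,0,0,0,11,0,0,0,11,0,0,0,11]

```text
time: 4.63
position: [536.3, 67.7, 165.8]
orientation: [3.139, 0.128, -0.001]
ft_force: [-0.4, 0.1, -0.7]
width: 9.0
grasp_force: 28.5
```

```bash
cat > wire.py <<'E'
from h import *
from scipy.optimize import least_squares
def wire(p,s):
    """p: x0,y0,h0,L1,b1,L2,b2 (deg) -> points x,y,heading deg at arclength s; start = post axis"""
    x0,y0,h,L1,b1,L2,b2=p;R=30;out=[]
    segs=[(L1,0),(R*np.radians(b1),1),(L2,0),(R*np.radians(b2),-1),(400,0)]
    for t in np.atleast_1d(s):
        P=np.array([x0,y0]);a=np.radians(h)
        for L,k in segs:
            l=min(t,L)
            if k==0:P=P+l*np.array([np.cos(a),np.sin(a)])
            else:
                n=k*np.array([-np.sin(a),np.cos(a)]);C=P+R*n;a=a+k*l/R;P=C-R*k*np.array([-np.sin(a),np.cos(a)])
            t-=l
            if t<=0:break
        out.append([*P,np.degrees(a)])
    return np.array(out)
E
cat > fit.py <<'E'
from wire import *
ct=cam('top')if 0 else None
import plant
c=cam('top')
im=cv2.imread('pics/top0.png');sat=cv2.cvtColor(im,cv2.COLOR_BGR2HSV)[...,1].astype(np.float32)
p=np.array([529.4,147.4,-85.4,125,50,70,59.5])
pick=np.array([atz(c,*T(*q),130)[:2] for q in [(84,278),(130,273),(240,264),(290,257),(335,235),(367,189),(400,140),(450,104),(550,109),(610,113),(650,117)]])
def res(p,D,reg=1e-3):
    W=wire(p,np.arange(0,370,1.0))[:,:2]
    e=[]
    for q in D:
        d=np.linalg.norm(W-q,axis=1);i=np.clip(d.argmin(),1,len(W)-2);t=(W[i+1]-W[i-1])/2;v=q-W[i];e.append(v[0]*t[1]-v[1]*t[0])
    return np.r_[e,(p-p0)*np.array([.0,.1,.0,.02,.02,.02,.02])]
p0=p.copy();p=least_squares(res,p,args=(pick,)).x;print(p.round(1))
for it in range(3):
    D=[]
    for x,y,h in wire(p,np.arange(35,250,4.)):
        n=np.array([-np.sin(np.radians(h)),np.cos(np.radians(h))]);o=np.arange(-9,9.1,.5)
        uv=np.array([proj(c,[*(np.array([x,y])+k*n),130]) for k in o],np.float32)
        s=cv2.remap(sat,uv[:,:1],uv[:,1:],1).ravel();w=np.clip(np.median(s)-20-s,0,None)
        if w.sum()>50 and not 35<0: D.append(np.array([x,y])+n*(w@o/w.sum()))
    D=[q for q in D if not 52<q[1]<85]
    D+=list(pick[-3:])*2
    p=least_squares(res,p,args=(np.array(D),),loss='soft_l1').x;print(p.round(1),len(D),np.abs(res(p,D)[:-7]).round(1))
json.dump(p.tolist(),open('wire.json','w'))
im2=cv2.resize(im[215:335,225:475],None,fx=3.2,fy=3.2,interpolation=2)
for x,y,h in wire(p,np.arange(0,360,6)):
    u,v=proj(c,[x,y,130]);cv2.circle(im2,(int((u-224.5)*3.2),int((v-214.5)*3.2)),1,(0,0,255),-1)
cv2.imwrite('pics/fit.png',im2)
E
python3 fit.py
```

```text
[529.2 147.  -84.8 131.3  49.9  66.6  59.5]
[529.1 146.2 -84.6 129.2  47.8  70.5  57.8] 51 [0.1 0.1 0.  0.1 0.1 0.1 0.1 0.1 0.  0.1 0.4 0.4 0.4 0.2 0.3 0.1 0.4 0.9
 1.1 0.9 0.2 0.1 0.5 0.5 0.3 0.1 0.3 0.2 0.  0.2 0.1 0.  0.3 0.1 0.1 0.
 0.2 0.1 0.2 0.1 0.  0.2 0.1 0.3 0.  0.1 0.3 0.3 0.1 0.3 0.3]
[529.  147.2 -84.6 130.3  47.8  70.4  57.9] 52 [0.2 0.1 0.1 0.1 0.2 0.1 0.1 0.2 0.1 0.  0.1 0.4 0.3 0.3 0.2 0.3 0.3 0.5
 0.9 1.  0.8 0.2 0.3 0.4 0.4 0.2 0.3 0.2 0.1 0.1 0.1 0.1 0.  0.1 0.1 0.1
 0.  0.1 0.1 0.1 0.1 0.2 0.1 0.1 0.2 0.1 0.1 0.3 0.3 0.1 0.3 0.3]
[529.1 147.2 -84.7 130.3  47.8  70.4  57.9] 51 [0.1 0.1 0.  0.1 0.1 0.1 0.1 0.1 0.1 0.1 0.4 0.4 0.4 0.2 0.3 0.  0.4 0.9
 1.1 1.  0.2 0.2 0.4 0.4 0.3 0.2 0.3 0.2 0.1 0.2 0.2 0.  0.2 0.1 0.1 0.
 0.1 0.2 0.1 0.  0.1 0.1 0.1 0.3 0.  0.1 0.3 0.3 0.1 0.3 0.3]
```

View pics/fit.png

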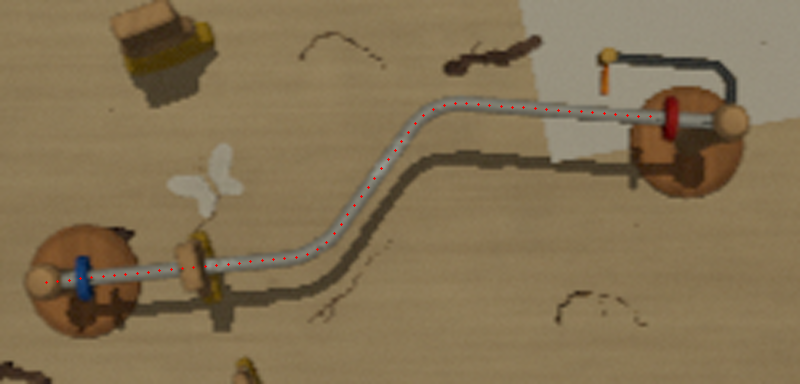

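The fit (red dots) lies on the wire from (45,281) to (655,116) all the way to the stop. I follow that course.

```bash
cat > go.py <<'E'
import sys
from wire import *
s0,s1=map(float,sys.argv[1:3]);z=float(sys.argv[3]);off=float(sys.argv[4]) if len(sys.argv)>4 else 0
p=json.load(open('wire.json'));s=[];t=s0
while t<s1-.1:
    b=p[3]-6<t<p[3]+28 or 219<t<260; t=min(t+(3 if b else 6),s1);s.append(t)
w=wire(p,s);w[:,0]-=off*np.sin(np.radians(w[:,2]));w[:,1]+=off*np.cos(np.radians(w[:,2]))
plan([(a,b,z,h) for a,b,h in w],step=20,ystep=7.1)
E
python3 - <<'E'
from h import *
json.dump([536.487,67.535,165.99,-85.45],open('cmd.json','w'))
E
python3 go.py 80 290 166
```

```text
[0.0001, 0.006, -0.0, -0.8, 0.0002, 0.012, -0.0, -0.8, 0.0003, 0.018, -0.0, -0.8, 0.0004, 0.024, -0.0, -0.8, 0.0004, 0.03, -0.0, -0.8, 0.0005, 0.036, -0.0, -0.8, 0.0006, 0.042, -0.0, -0.8, 0.0007, 0.048, -0.0, -0.8, 0.0007, 0.051, -0.0, -2.2, 0.001, 0.054, -0.0, -7.9]
[0.0002, 0.003, -0.0, -5.8, 0.0006, 0.0059, -0.0, -11.5, 0.0014, 0.0089, -0.0, -17.2, 0.0024, 0.0117, -0.0, -23.0, 0.0037, 0.0144, -0.0, -28.7, 0.0053, 0.0169, -0.0, -34.4, 0.0071, 0.0193, -0.0, -40.1, 0.009, 0.0216, -0.0, -40.7, 0.011, 0.0239, -0.0, -40.7, 0.0149, 0.0284, -0.0, -40.7]
[0.0, 0.006, -0.0, -0.0, 0.0, 0.012, -0.0, -0.0, 0.0, 0.018, -0.0, -0.0, 0.0, 0.024, -0.0, -0.0, 0.0, 0.03, -0.0, -0.0, 0.0, 0.036, -0.0, -0.0, 0.0, 0.042, -0.0, -0.0, 0.0, 0.048, -0.0, -0.0, 0.0, 0.054, -0.0, -0.0, 0.0, 0.057, -0.0, -0.0]
[0.0, 0.003, -0.0, 2.5, -0.0003, 0.006, -0.0, 8.2, -0.0008, 0.0089, -0.0, 13.9, -0.0017, 0.0118, -0.0, 19.7, -0.0029, 0.0146, -0.0, 25.4, -0.0043, 0.0172, -0.0, 31.1, -0.006, 0.0197, -0.0, 36.8, -0.0079, 0.022, -0.0, 42.6, -0.01, 0.0241, -0.0, 48.3, -0.0123, 0.026, -0.0, 54.0]
[-0.0002, 0.003, -0.0, 3.8, -0.0004, 0.006, -0.0, 3.8, -0.0008, 0.012, -0.0, 3.8, -0.0012, 0.018, -0.0, 3.8, -0.0016, 0.024, -0.0, 3.8, -0.002, 0.03, -0.0, 3.8, -0.0024, 0.036, -0.0, 3.8]
end [ 618.55 -106.32  165.99  -94.65]
```

Request:
carry_out:
  moves: [0,0.006,0,-0.8,0,0.012,0,-0.8,0,0.018,0,-0.8,0,0.024,0,-0.8,0,0.03,0,-0.8,0.0005,0.036,0,-0.8,0.0006,0.042,0,-0.8,0.0007,0.048,0,-0.8,0.0007,0.051,0,-2.2,0.001,0.054,0,-7.9]

```text
time: 5.47
position: [541.8, 13.1, 166.0]
orientation: [3.123, 0.34, -0.0]
ft_force: [0.5, -0.8, -1.6]
width: 9.6
grasp_force: 28.5
```

Request:
carry_out:
  moves: [0,0.003,0,-5.8,0.0006,0.006,0,-11.5,0.0014,0.009,0,-17.2,0.0024,0.0117,0,-23,0.0037,0.0144,0,-28.7,0.0053,0.017,0,-34.4,0.007,0.0193,0,-40.1,0.009,0.0216,0,-40.7,0.011,0.024,0,-40.7,0.0149,0.0284,0,-40.7]

```text
time: 6.3
position: [562.4, -10.8, 166.0]
orientation: [-2.811, -1.401, 0.0]
ft_force: [-0.4, -0.1, -1.6]
width: 9.8
grasp_force: 28.6
```

Request:
carry_out:
  moves: [0,0.006,0,0,0,0.012,0,0,0,0.018,0,0,0,0.024,0,0,0,0.03,0,0,0,0.036,0,0,0,0.042,0,0,0,0.048,0,0,0,0.054,0,0,0,0.057,0,0]

```text
time: 7.13
position: [608.8, -45.6, 166.0]
orientation: [2.81, 1.405, 0.0]
ft_force: [0.5, 0.0, -0.2]
width: 9.4
grasp_force: 28.5
```

Request:
carry_out:
  moves: [0,0.003,0,2.5,-0.0003,0.006,0,8.2,-0.0008,0.009,0,13.9,-0.0017,0.012,0,19.7,-0.003,0.0146,0,25.4,-0.0043,0.017,0,31.1,-0.006,0.02,0,36.8,-0.008,0.022,0,42.6,-0.01,0.024,0,48.3,-0.0123,0.026,0,54]

```text
time: 7.97
position: [621.6, -70.3, 166.0]
orientation: [-3.141, 0.031, 0.0]
ft_force: [0.0, -0.2, -0.9]
width: 9.5
grasp_force: 28.5
```

Request:
carry_out:
  moves: [0,0.003,0,3.8,0,0.006,0,3.8,-0.001,0.012,0,3.8,-0.001,0.018,0,3.8,-0.0016,0.024,0,3.8,-0.002,0.03,0,3.8,-0.0024,0.036,0,3.8,-0.0024,0.036,0,3.8]

```text
time: 8.63
position: [618.2, -108.6, 166.0]
orientation: [3.138, -0.13, -0.0]
ft_force: [-0.2, -0.4, -1.3]
width: 9.6
grasp_force: 28.5
```

```bash
python3 - <<'E'
from h import *
s=ctrl.read_state();print({k:s[k].round(2) for k in('position','orientation','ft_force','ft_torque')},s['width'])
a=snap('scene','scene3.png')['color'][170:270,310:435,::-1];b=snap('top','top3.png')['color'][200:300,340:465,::-1]
cv2.imwrite('pics/g2.png',np.hstack([cv2.resize(x,(400,320),interpolation=2) for x in(a,b)]))
E
```

```text
{'position': array([ 618.2 , -108.56,  165.97]), 'orientation': array([ 3.14, -0.13, -0.  ]), 'ft_force': array([-0.16, -0.42, -1.26]), 'ft_torque': array([ 0.  , -0.02, -0.08])} 9.566285817428275
```

View pics/g2.png

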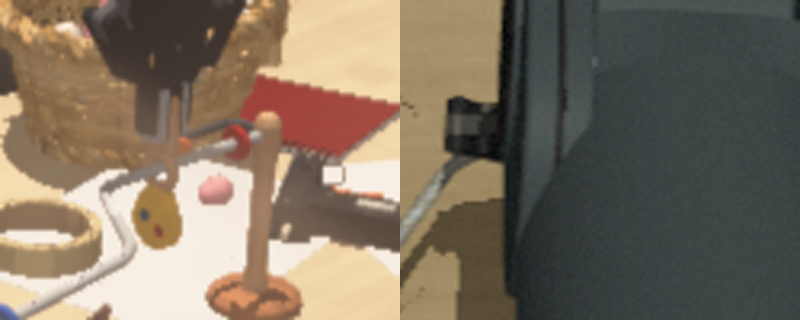

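Both corners are passed with no side force; the scene view shows the hanger at (160,215) on leg 3, just before the catch at (185,145). I move up to the catch, then on in small steps.

Request:
carry_out:
  moves: [0,0.005,0,0,0,0.01,0,0,0,0.015,0,0,0,0.02,0,0,0,0.024,0,0,0,0.028,0,0,0,0.03,0,0,0,0.03,0,0]

```text
time: 9.4
position: [616.0, -137.0, 166.0]
orientation: [3.139, -0.129, -0.0]
ft_force: [-0.5, 0.4, -0.3]
width: 9.8
grasp_force: 28.5
```

Request:
carry_out:
  moves: [0,0.001,0,0,0,0.002,0,0,0,0.003,0,0,0,0.004,0,0,0,0.005,0,0,0,0.006,0,0,0,0.007,0,0,0,0.008,0,0]

```text
time: 10.07
position: [615.5, -144.1, 166.0]
orientation: [-3.139, 0.127, -0.0]
ft_force: [-0.0, 2.2, -1.0]
width: 10.0
grasp_force: 28.5
```

Request:
carry_out:
  moves: [0,0.001,0,0,0,0.002,0,0,0,0.003,0,0,0,0.004,0,0,0,0.005,0,0,0,0.006,0,0]

```text
time: 10.57
position: [615.4, -149.9, 166.1]
orientation: [-3.139, 0.127, -0.001]
ft_force: [2.6, 3.1, -1.5]
width: 9.4
grasp_force: 28.5
```

Request:
carry_out:
  moves: [0,0.001,0,0,0,0.002,0,0,0,0.003,0,0,0,0.004,0,0,0,0.005,0,0,0,0.006,0,0]

```text
time: 11.07
position: [614.0, -156.6, 165.8]
orientation: [3.139, -0.128, -0.002]
ft_force: [-1.0, 0.5, -0.8]
width: 9.8
grasp_force: 28.5
```

Request:
carry_out:
  moves: [0,0.001,0,0,0,0.002,0,0,0,0.003,0,0,0,0.004,0,0,0,0.005,0,0,0,0.006,0,0]

```text
time: 11.57
position: [614.0, -162.2, 166.0]
orientation: [-3.139, 0.127, 0.0]
ft_force: [-1.8, 0.3, -0.9]
width: 10.0
grasp_force: 28.5
```

Request:
carry_out:
  moves: [0,0.001,0,0,0,0.002,0,0,0,0.003,0,0,0,0.004,0,0,0,0.004,0,0]

```text
time: 11.98
position: [613.9, -166.7, 166.2]
orientation: [3.138, -0.128, 0.001]
ft_force: [0.5, -0.2, -0.4]
width: 9.7
grasp_force: 28.5
```

Request:
carry_out:
  moves: [0,0.001,0,0,0,0.002,0,0,0,0.003,0,0,0,0.004,0,0,0,0.004,0,0]

```text
time: 12.4
position: [613.3, -170.4, 166.0]
orientation: [3.139, -0.128, 0.0]
ft_force: [0.1, -0.5, 0.0]
width: 9.6
grasp_force: 28.5
```

Request:
carry_out:
  moves: [0,0.0005,0,0,0,0.001,0,0,0,0.001,0,0]

```text
time: 12.65
position: [613.2, -171.2, 166.0]
orientation: [3.139, -0.128, -0.0]
ft_force: [-0.1, -0.5, -0.3]
width: 9.6
grasp_force: 28.5
```

Request:
carry_out:
  moves: [0,0.0005,0,0,0,0.001,0,0,0,0.001,0,0]

```text
time: 12.9
position: [613.2, -172.2, 166.0]
orientation: [3.139, -0.128, 0.0]
ft_force: [-0.1, -0.3, -1.0]
width: 9.5
grasp_force: 28.5
```

Request:
carry_out:
  moves: [0,0.0005,0,0,0,0.001,0,0,0,0.001,0,0]

```text
time: 13.15
position: [613.1, -173.1, 166.0]
orientation: [-3.139, 0.128, -0.0]
ft_force: [-0.6, 0.5, -1.6]
width: 9.6
grasp_force: 28.5
```

Request:
carry_out:
  moves: [0,0.0005,0,0,0,0.001,0,0,0,0.001,0,0]

```text
time: 13.4
position: [613.1, -173.4, 166.0]
orientation: [-3.138, 0.127, 0.0]
ft_force: [0.1, 3.6, 0.0]
width: 9.5
grasp_force: 28.6
```

Request:
carry_out:
  moves: [0,0.0005,0,0,0,0.001,0,0,0,0.001,0,0]

```text
time: 13.65
position: [613.1, -173.6, 166.0]
orientation: [-3.137, 0.126, 0.0]
ft_force: [-0.2, 5.4, 0.5]
width: 9.7
grasp_force: 28.7
```

Contact with the stop at y ≈ -173.3. I ease off the push and lower the hanger onto the wire.

Request:
carry_out:
  moves: [0,-0.001,0,0,0,-0.001,0.001,0,0,-0.001,0.002,0,0,-0.001,0.003,0,0,-0.001,0.0035,0,0,-0.001,0.0035,0,0,-0.001,0.0035,0]

```text
time: 14.23
position: [613.4, -173.5, 162.6]
orientation: [-3.138, 0.127, -0.001]
ft_force: [0.1, 5.7, 1.4]
width: 9.7
grasp_force: 28.9
```

Request:
carry_out:
  moves: [0,-0.0005,0,0,0,-0.0005,0.0005,0,0,-0.0005,0.0005,0]

```text
time: 14.48
position: [613.3, -173.4, 162.0]
orientation: [-3.139, 0.127, -0.001]
ft_force: [1.5, 5.0, 2.1]
width: 9.5
grasp_force: 29.0
```

Request:
carry_out:
  moves: [0,-0.0003,0,0,0,-0.0003,0,0]

```text
time: 14.65
position: [613.3, -173.4, 162.1]
orientation: [3.139, -0.127, 0.001]
ft_force: [1.4, 3.5, 1.1]
width: 9.8
grasp_force: 28.9
```

Light contact. I let go with a small opening and look.

Request:
carry_out:
  moves: [0,-0.0003,0,0,0,-0.0003,0,0,0,-0.0003,0,0,0,-0.0003,0,0,0,-0.0003,0,0,0,-0.0003,0,0]
  jaw: 0.4

```text
time: 15.15
position: [613.0, -173.2, 161.9]
orientation: [3.139, -0.128, -0.0]
ft_force: [-0.8, -0.2, 0.2]
width: 34.4
grasp_force: 0.0
```

Request:
carry_out:
  moves: [0,0,-0.01,0,0,0,-0.02,0,0,0,-0.035,0,0,0,-0.055,0,0,0,-0.08,0,0,0,-0.1,0,-0.03,0,-0.12,0,-0.07,0,-0.12,0,-0.11,0,-0.12,0,-0.14,0,-0.12,0]

```text
time: 15.98
position: [470.9, -161.6, 283.4]
orientation: [3.138, -0.128, 0.002]
ft_force: [0.7, -0.7, -0.3]
width: 34.2
grasp_force: 0.0
```

```bash
python3 - <<'E'
from h import *
s=ctrl.read_state();print({k:s[k].round(2) for k in('position','ft_force')},s['width'])
a=snap('scene','scene4.png')['color'][180:280,330:430,::-1];b=snap('top','top4.png')['color'][205:305,380:480,::-1]
cv2.imwrite('pics/g3.png',np.hstack([cv2.resize(x,(400,400),interpolation=2) for x in(a,b)]))
E
```

```text
{'position': array([ 470.89, -161.59,  283.41]), 'ft_force': array([ 0.66, -0.73, -0.34])} 34.23750185472438
```

View pics/g3.png

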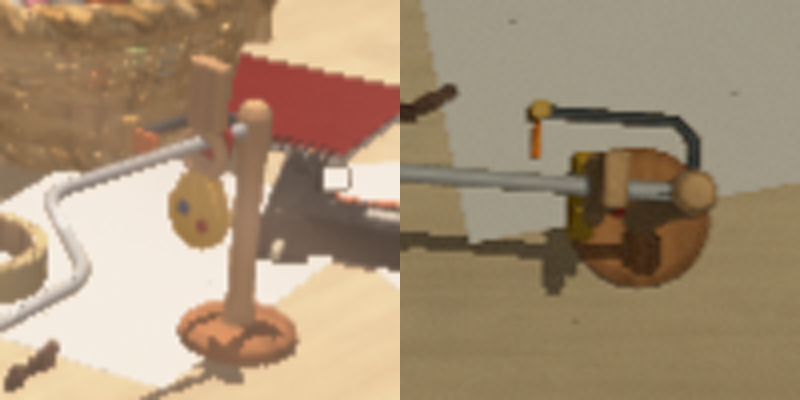

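```bash
python3 - <<'E'
from h import *
c=cam('top');cs=cam('scene')
for u,v in[(605,178),(630,178),(617,180)]: print(atz(c,380+(u-400)/4,205+v/4,178).round(1))
for u,v in[(571,195),(592,195)]: print('egg',atz(c,380+(u-400)/4,205+v/4,90).round(1))
print('tab',tri(ray(c,380+217/4,205+180/4),ray(cs,330+211/4,180+62/4)))
print('egg',tri(ray(c,380+180/4,205+195/4),ray(cs,330+200/4,180+210/4)))
E
```

```text
[ 611.6 -168.1  178. ]
[ 611.5 -177.9  178. ]
[ 610.7 -172.8  178. ]
egg [ 612.2 -167.7   90. ]
egg [ 612.1 -176.8   90. ]
tab (array([ 611.2089471 , -173.47510059,  173.59010942]), np.float64(0.2433229570564187))
egg (array([ 611.54385593, -172.41781863,   88.61043564]), np.float64(1.8768617242193322))
```

The hanger hangs upright at y ≈ -173, against the stop, with the catch shut square behind it at (537,135). I hand it in.

```bash
python3 -c "
from plant import ctrl
print(ctrl.finish_job())"
```

```text
the job is handed in; nothing more can be done
None
```

The yellow hanger hangs free against the red end stop with the orange catch shut behind it; the job was handed in at about 16 s, and the contact forces I read stayed below 7 N.

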